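# Close the instrument case with its tuck-in hatch panel

## Robot

A 6-joint arm with a two-finger parallel gripper is mounted at the origin on a cart in front of the work surface, level with it; the furniture and walls round the work are solid. World frame = base frame: x ahead of the robot, y to its left, z up, the work surface at z = 0. Lengths are in mm, angles in rad, forces in N, time in s.
With the tool pointing down it reaches from about 300 to 950 mm from the base axis. Payload 3.1 kg.
Tool frame: the origin (TCP) lies at the very end of the fingers, on their centre line; the grasp point (between the pads) lies 19 mm behind it; z points along the fingers, y is the line along which they close (so a half turn about z gives the same grasp; the last joint's range is limited). The gripper opens to 85 mm and grips with 20 to 120 N. Pads are 22 mm wide; open, the fingers measure 114 mm over their backs; the gripper's body (76 mm by 85 mm) begins 54 mm behind the grasp point. The pads swing forward as they close: fully open they stand 13 mm farther back than shut.
Start: joints at [-1.416, 0.308, 1.634, -0, 1.2, -0.07], TCP at [139.292, -609.286, 231.272] pointing down, gripper open.
Joint ranges: [-3.06, 3.06], [-0.79, 1.96], [0.05, 2.63], [-1.19, 4.34], [0.05, 2.64], [-2.94, 2.94]. Speed limits (rad/s): [2.79, 2.79, 3.14, 3.14, 3.14, 3.14].

## Interface

Orientations are given as [roll, pitch, yaw] about the fixed x, y, z axes, in that order (R = Rz(yaw) Ry(pitch) Rx(roll)).
In Python, from rig import ctrl gives the robot as it stands.
- The arm moves only by the tool drive_tool, never from a script. Its argument "rows" is one flat list of numbers, 7 for each row, row after row: the turn, a rotation vector about the tool's x, y, z normalised to -1 to 1, where 1 is 8 degrees, then the shift along the tool's x, y, z normalised to -1 to 1, where 1 is 3 cm, then the closure, from 0 (fully open) to 1 (shut). A call has 1 to 12 rows; each row shifts and turns the commanded pose from where the row before left it, along the tool's axes as they then stand; what a row does not reach is not made up. A row lasts 1/8 s, in which the tool goes at most 62.5 mm and 10.7 degrees, less where a joint would pass 70% of its speed; a pose out of reach is approached as far as the arm can. A call with a number of a shift or a turn outside -1 to 1 is refused whole. A call with a gripper value outside its range is refused whole. The fingers move at their own pace and stop on an object; "newtons" is the grip in N (left out, the last holds). Time passes only in rows, so rows that do not move let the fingers close. It gives the time, the measured TCP pose, the force, the opening and the grip force at its end, in the units of the state.
- ctrl.state(): the state, without advancing time (a new reading comes with each control period).
- ctrl.capture(name): name is "scene" or "top" or "wrist"; returns the picture (384x512x3 uint8, red, green, blue); there is no depth.
- ctrl.calibration(name): a dict with "fx", "fy", "cx", "cy" (pixels), "pose" (4x4, takes a point from camera to world coordinates). Camera axes: x right, y down, z forward; pixel columns grow to the right and rows downward; lengths in mm; the calibration is good to about 2 mm. A picture is of the moment at which its call begins: read the wrist's pose just before it. calibration takes no time and is no camera call; for the wrist camera it gives the pose at the moment of the call.
- ctrl.close_job(): hands the job in; it is judged then, once.
The state is a dict: "clock": time; "q": joint angles; "joint_velocities": joint speeds; "effort": joint torques, N m; "tool_pos": TCP position; "tcp_rot": TCP orientation; "force": force on the tool from outside, world axes, zero at the start; "wrist_torque": the same for the moment, N m; "gripper_width": finger opening in mm; "grasp_force": force on a finger pad.
Only numpy, scipy, OpenCV 4.12 (cv2) and the standard library are available. Lean on these libraries where they do the work, as an engineer would, in place of code of your own. Each camera call takes 0.05 s, during which the arm holds its last target. There are 200 camera calls.

## Task

Close the open grey instrument case with the loose aluminium panel that has the black bow handle. The panel is longer than the opening: tip it, tuck one end under the lip on the side with the sprung strip (the end of the case with the round sockets) and push it in against the spring as far as it goes, lower the other end past its lip, then ease it back so that it lies flat on the ledges, held under both lips, and let go. Feel your way: while the panel is tipped it must not press on the case with more than 20 N (the strip is delicate), nor ever with more than 35 N, and do not disturb the other things on the bench.

Things in the scene. Friction and masses are not known exactly. Their poses are not given: they have to be found in the camera images.
- case: grey open-topped instrument case, fixed, 184 (x) x 124 (y) x 66 mm high; origin at the centre of its underside, z up; its -x end, toward the robot, has three round black sockets. On top lies an aluminium hatch frame: flange 4 mm thick, its top 70 mm above the bench, with an opening 104 (x) x 92 (y) mm whose long edges have guides below, 92 mm apart
- hatch (a point): nominal middle of the opening at the height of the ledge tops (48 mm above the bench, 18 mm under the flange's underside); axes as the case. The frame is clamped in slots: its true middle, with lips, ledges, strip and stop, is displaced along x by an unmeasured 0 to 8 mm either way and has to be felt; it stays put while working
- strip_end (a point): nominal -x lip edge of the opening, 52 mm from the middle, at ledge height (moves with the frame's displacement). Behind this lip a black sprung strip stands on the ledge, its face 59 mm from the frame's middle; it yields 11 mm along -x (3 N rising to 8 N) to a hard stop, 70 mm from the middle. Ledge from 40 mm outward
- stop_end (a point): nominal +x lip edge of the opening, 52 mm from the middle, at ledge height (moves with the frame's displacement). Under this lip a ledge from 40 mm outward and a fixed stop wall 60 mm from the middle. A panel pushed fully in at the strip end clears this lip by 2 mm; let back, the strip holds it against the stop, 8 mm under each lip
- panel_grip (a point): centre of the grip bar of the loose panel's black bow handle. The bar is 14 (x) x 64 (y) x 20 mm high, along the panel's y; this point is 25 mm above the middle of the plate's thickness. The panel weighs 0.17 to 0.35 kg and pivots in a weak grip; seated, there are 45 mm clear between bar and lips for each finger. Axes: x along the panel's length, z out of its face on the handle side
- panel_mid (a point): centre of the panel's plate (half-way through its thickness). The plate is 120 (x) x 86 (y) x 4 mm thick, the same either way round; it starts lying flat on the bench, handle up; seated it lies 50 mm above the bench
- fuse_box_c (a point): bystander, not to be disturbed: flat white cardboard fuse box, 40x62x16 mm; point 8 mm above the centre of its underside
- solder_reel_c (a point): bystander, not to be disturbed: reel of solder standing on its flange, 61 across, 38 high mm; point 8 mm above the centre of its underside
- flux_bottle_c (a point): bystander, not to be disturbed: small brown bottle with a black cap, 32 across, 58 high mm; point 8 mm above the centre of its underside
- marker_c (a point): bystander, not to be disturbed: grey and white marker pen lying down, 14x132x14 mm; point 8 mm above the centre of its underside
- tape_roll_c (a point): bystander, not to be disturbed: roll of green tape lying flat, 82 across, 18 high mm; point 8 mm above the centre of its underside
- loupe_c (a point): bystander, not to be disturbed: black eye loupe, a cup 37 across, 30 high mm; point 8 mm above the centre of its underside

How it is judged:
By the outcome, as a careful person would: the job done as asked, in the order asked, and still so for the second after the job is handed in, with the robot touching nothing.
It also fails if it takes over 64 s, if anything falls off the work surface, if the arm or the gripper's body presses on something with over 40 N, if the wrist force passes 120 N, or if a joint passes its speed limit or range.

## Working session

There is one attempt and no reset: what is moved stays moved. The work goes in short steps, Python scripts to look and compute and a tool call to move; the robot and the scene stay as the last step left them, time stands still between calls to the robot, and variables do not carry over. Pictures are saved under pics/ and viewed, at most 10 in all, crops included, and the job is handed in when it is done.

Besides the shell and the picture viewer there is one more tool, called after "Emit:" in YAML: its name, and indented under it one key for each argument. drive_tool: Moves the arm, as the interface text tells. Scaled input: -1 to 1 covers 3 cm each way for a shift and 8 degrees each way for a turn. Its arguments: {"type":"object","properties":{"rows":{"type":"array","items":{"type":"number","minimum":-1,"maximum":1}},"newtons":{"type":"number"}},"required":["rows"]}

```bash
mkdir -p pics; python3 - <<'E'
from rig import ctrl
import cv2,numpy as np
for n in("scene","top"):
    im=ctrl.capture(n); cv2.imwrite(f"pics/{n}0.png",im[:,:,::-1]); c=ctrl.calibration(n); print(n,c["fx"],c["fy"],c["cx"],c["cy"],np.round(c["pose"],3).tolist())
print(ctrl.state())
E
```

```text
scene 440.0329638640853 440.0329638640853 260.420807589573 183.93477962239064 [[-0.604, -0.423, 0.676, -400.468], [-0.797, 0.341, -0.498, 640.089], [-0.02, -0.839, -0.543, 805.912], [0.0, 0.0, 0.0, 1.0]]
top 488.30476687368474 488.30476687368474 250.85379880092782 191.31574691221516 [[0.015, -0.991, 0.137, 269.506], [-1.0, -0.015, -0.002, -34.952], [0.004, -0.137, -0.991, 1785.714], [0.0, 0.0, 0.0, 1.0]]
{'clock': 0.1, 'q': array([-1.41570990e+00,  3.08895302e-01,  1.63507076e+00,  7.03395057e-06,
        1.19973495e+00, -6.97276432e-02]), 'joint_velocities': array([ 5.95462677e-05, -4.05734512e-03, -1.54989116e-03,  2.25450423e-03,
        1.77186772e-03, -6.14810100e-05]), 'effort': array([-1.64162057e-04, -4.16406441e+01, -2.77645397e+01, -9.42692145e-05,
        4.01539830e-03, -2.46257436e-06]), 'tool_pos': array([ 139.16911231, -608.52911353,  230.17055363]), 'tcp_rot': array([-3.13948988e+00, -1.53425187e-04,  2.24811356e-01]), 'force': array([ 0.20974009, -0.59444836,  0.07189431]), 'wrist_torque': array([-0.02198724,  0.04256526, -0.01079119]), 'grasp_force': 0.0, 'gripper_width': 85.20034250349633}
```

View pics/top0.png

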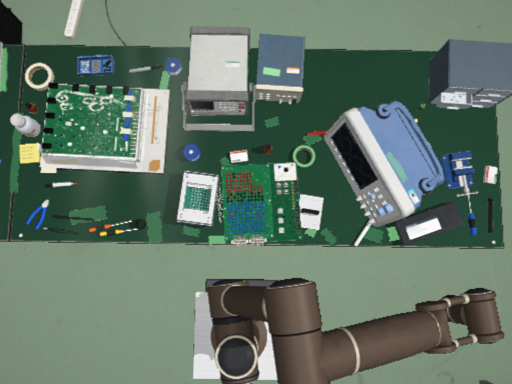

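View pics/scene0.png

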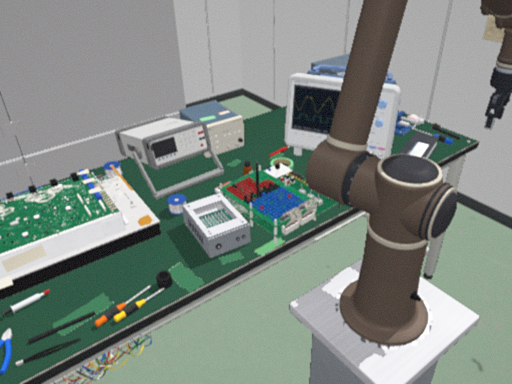

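```bash
cat > h.py <<'E'
from rig import ctrl
import cv2,numpy as np
from scipy.spatial.transform import Rotation as R
def ray(c,u,v):
    P=np.array(c["pose"]); d=P[:3,:3]@np.array([(u-c["cx"])/c["fx"],(v-c["cy"])/c["fy"],1]); return P[:3,3],d
def onz(c,u,v,z):
    o,d=ray(c,u,v); return o+d*(z-o[2])/d[2]
def proj(c,p):
    P=np.array(c["pose"]); q=P[:3,:3].T@(np.array(p)-P[:3,3]); return c["fx"]*q[0]/q[2]+c["cx"],c["fy"]*q[1]/q[2]+c["cy"]
E
python3 - <<'E'
from h import *
c=ctrl.calibration("top")
for n,u,v,z in [("case",199,200,66),("panel",312,211,4),("bar",312,211,30),("tape",303,156,18),("fuse",238,156,16),("reel",192,152,38),("bottle",264,149,30)]: print(n,onz(c,u,v,z).round())
w=ctrl.calibration("wrist"); s=ctrl.state()
T=np.eye(4);T[:3,:3]=R.from_euler("xyz",s["tcp_rot"]).as_matrix();T[:3,3]=s["tool_pos"]
print(w["fx"],w["cx"],w["cy"],(np.linalg.inv(T)@np.array(w["pose"])).round(3))
im=cv2.imread("pics/top0.png")[120:270,160:360]
cv2.imwrite("pics/topc.png",cv2.resize(im,None,fx=4,fy=4,interpolation=cv2.INTER_CUBIC))
E
```

```text
case [473. 146.  66.]
panel [ 446. -263.    4.]
bar [ 443. -260.   30.]
tape [ 648. -228.   18.]
fuse [645.  12.  16.]
reel [652. 179.  38.]
bottle [669. -84.  30.]
295.6289131333886 258.152184794486 196.7064198327196 [[-0.00000e+00 -9.66000e-01 -2.59000e-01  6.54690e+01]
 [ 1.00000e+00 -0.00000e+00 -0.00000e+00 -9.10000e-02]
 [ 0.00000e+00 -2.59000e-01  9.66000e-01 -1.43867e+02]
 [ 0.00000e+00  0.00000e+00  0.00000e+00  1.00000e+00]]
```

View pics/topc.png

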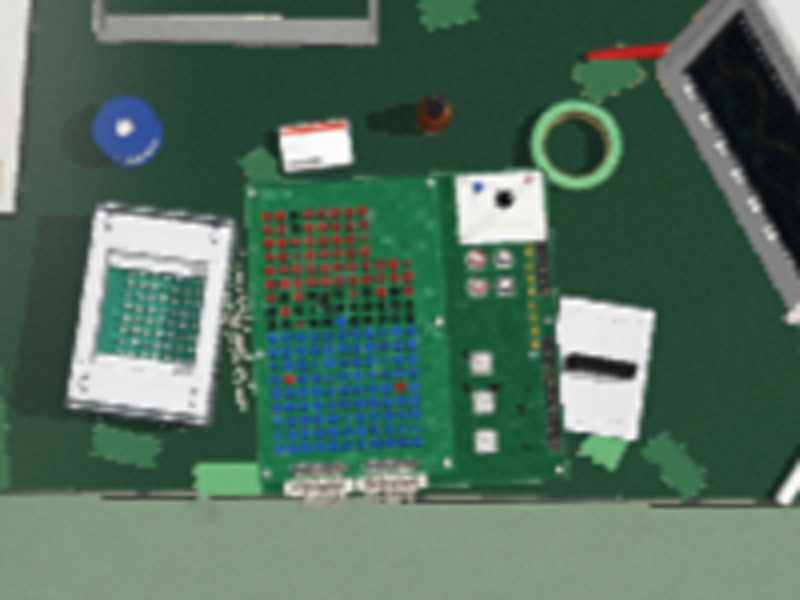

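```bash
cat >> h.py <<'E'
def plan(p,yaw,n,tilt=0.0):
    """rows from the measured pose to TCP p, tool down with yaw, then turned by tilt (rad) about tool x"""
    s=ctrl.state(); A=R.from_euler("xyz",s["tcp_rot"]); B=R.from_euler("xyz",[np.pi,0,yaw])*R.from_rotvec([tilt,0,0])
    r=(A.inv()*B).as_rotvec(); t=np.degrees(r)/8/n; d=(np.array(p)-s["tool_pos"])/n/30
    for i in range(n):
        Ri=A*R.from_rotvec(r*i/n); print(np.r_[t,Ri.inv().apply(d)].round(2).tolist())
E
python3 -c "
from h import *
plan([440,-265,230],1.43,12)"
```

```text
[-0.0, -0.0, -0.72, 1.03, -0.74, 0.0]
[-0.0, -0.0, -0.72, 1.1, -0.64, 0.0]
[-0.0, -0.0, -0.72, 1.16, -0.52, 0.0]
[-0.0, -0.0, -0.72, 1.2, -0.41, 0.0]
[-0.0, -0.0, -0.72, 1.24, -0.28, 0.0]
[-0.0, -0.0, -0.72, 1.26, -0.16, 0.0]
[-0.0, -0.0, -0.72, 1.27, -0.03, 0.0]
[-0.0, -0.0, -0.72, 1.26, 0.1, 0.0]
[-0.0, -0.0, -0.72, 1.25, 0.22, 0.0]
[-0.0, -0.0, -0.72, 1.22, 0.35, 0.0]
[-0.0, -0.0, -0.72, 1.18, 0.47, 0.0]
[-0.0, -0.0, -0.72, 1.13, 0.58, 0.0]
```

Emit:
drive_tool:
  rows: [0,0,-0.72,0.9,-0.6,0,0,0,0,-0.72,0.9,-0.5,0,0,0,0,-0.72,1,-0.4,0,0,0,0,-0.72,1,-0.3,0,0,0,0,-0.72,1,-0.2,0,0,0,0,-0.72,1,-0.1,0,0,0,0,-0.72,1,0,0,0,0,0,-0.72,1,0.1,0,0,0,0,-0.72,1,0.2,0,0,0,0,-0.72,1,0.3,0,0,0,0,-0.72,1,0.4,0,0,0,0,-0.72,1,0.5,0,0]

```text
clock: 1.6
tool_pos: [392.9, -330.9, 230.8]
tcp_rot: [-3.141, -0.001, 1.434]
force: [0.6, 0.3, 0.1]
gripper_width: 85.3
grasp_force: 0.0
```

```bash
python3 -c "
from h import *
print(ctrl.state()['tool_pos'],ctrl.state()['tcp_rot'])
plan([440,-265,230],1.43,3)"
```

```text
[ 392.93306124 -330.91553786  230.7815244 ] [-3.14088832e+00 -5.19836480e-04  1.43428301e+00]
[-0.0, -0.0, 0.01, 0.8, 0.42, 0.01]
[-0.0, -0.0, 0.01, 0.8, 0.42, 0.01]
[-0.0, -0.0, 0.01, 0.8, 0.42, 0.01]
```

Emit:
drive_tool:
  rows: [0,0,0,0.8,0.42,0,0,0,0,0,0.8,0.42,0,0,0,0,0,0.8,0.42,0,0,0,0,0,0,0,0,0]

```text
clock: 2.1
tool_pos: [440.4, -264.6, 230.8]
tcp_rot: [-3.141, -0.001, 1.434]
force: [-0.5, -0.4, 0.5]
gripper_width: 85.4
grasp_force: 0.0
```

```bash
python3 - <<'E'
from h import *
c=ctrl.calibration("wrist"); im=ctrl.capture("wrist")[:,:,::-1]; cv2.imwrite("pics/w1.png",im)
s=ctrl.state(); print(s["tool_pos"],s["force"])
g=im.max(2)
m=((im.min(2)>140)).astype(np.uint8)
k=cv2.findContours(m,cv2.RETR_EXTERNAL,2)[0]
for q in sorted(k,key=cv2.contourArea)[-4:]: print(cv2.contourArea(q),cv2.minAreaRect(q),cv2.boxPoints(cv2.minAreaRect(q)).round().tolist())
E
```

```text
[ 439.91988973 -265.46398505  230.83902316] [ 0.00189881 -0.30552263 -0.0080484 ]
5511.0 ((451.89361572265625, 224.5493927001953), (53.79972457885742, 150.38523864746094), 58.78159713745117) [[374.0, 241.0], [502.0, 163.0], [530.0, 209.0], [402.0, 287.0]]
5944.0 ((259.0, 159.0), (68.0, 98.0), 90.0) [[210.0, 125.0], [308.0, 125.0], [308.0, 193.0], [210.0, 193.0]]
8613.5 ((399.4853210449219, 83.2020263671875), (157.98062133789062, 92.86678314208984), 58.940589904785156) [[319.0, 39.0], [399.0, -8.0], [480.0, 127.0], [400.0, 175.0]]
27856.0 ((129.20193481445312, 220.29302978515625), (324.0138854980469, 201.2860870361328), 15.507026672363281) [[-54.0, 274.0], [0.0, 80.0], [312.0, 167.0], [258.0, 361.0]]
```

View pics/w1.png

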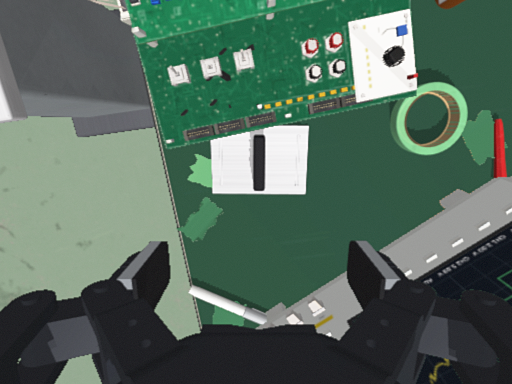

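```bash
python3 - <<'E'
from h import *
c=ctrl.calibration("wrist"); im=cv2.imread("pics/w1.png")
m=np.zeros(im.shape[:2],np.uint8); m[115:200,200:318]=(im[115:200,200:318].min(2)>140)
m=cv2.morphologyEx(m,3,np.ones((31,31)))
k=max(cv2.findContours(m,0,2)[0],key=cv2.contourArea); b=cv2.boxPoints(cv2.minAreaRect(k))
P=np.array([onz(c,u,v,4) for u,v in b]); print(P.round(1),P.mean(0),np.linalg.norm(P[1]-P[0]),np.linalg.norm(P[2]-P[1]))
d=P[2]-P[1]; e=P[1]-P[0]; print(np.arctan2(d[1],d[0]),np.arctan2(e[1],e[0]))
m=np.zeros(im.shape[:2],np.uint8); m[127:198,235:285]=(im[127:198,235:285].max(2)<60)
k=max(cv2.findContours(m,0,2)[0],key=cv2.contourArea); r=cv2.minAreaRect(k);print(r); b=cv2.boxPoints(r)
for z in(27,37):
  P=np.array([onz(c,u,v,z) for u,v in b]); print(P.mean(0).round(1),np.linalg.norm(P[1]-P[0]),np.linalg.norm(P[2]-P[1]),[np.arctan2(*(P[i+1]-P[i])[1::-1]) for i in(0,1)])
E
```

```text
[[ 391.2 -189.5    4. ]
 [ 508.5 -205.8    4. ]
 [ 499.4 -302.7    4. ]
 [ 373.8 -285.3    4. ]] [ 443.22324599 -245.82140955    4.        ] 118.46065270908124 97.31028152597403
-1.6652408759057047 -0.1379165127570479
((259.0, 162.5), (53.0, 10.0), 90.0)
[ 442.4 -252.1   27. ] 11.541756983415755 62.874488689172985 [np.float64(-0.13773880286516096), np.float64(-1.7035874687946588)]
[ 442.6 -250.7   37. ] 11.209846314462208 61.06638324812766 [np.float64(-0.1377388028651625), np.float64(-1.7035874687946597)]
```

Emit:
drive_tool:
  rows: [0,0,0,0.47,0.02,1,0,0,0,0,0,0,1,0,0,0,0,0,0,1,0,0,0,0,0,0,1,0,0,0,0,0,0,1,0,0,0,0,0,0,1,0,0,0,0,0,0,0.8,0,0,0,0,0,0,0.4,0,0,0,0,0,0,0.15,0,0,0,0,0,0,0,0]

```text
clock: 3.4
tool_pos: [442.9, -252.6, 11.2]
tcp_rot: [3.141, 0.0, 1.431]
force: [-0.0, 0.3, 0.7]
gripper_width: 85.8
grasp_force: 0.0
```

Emit:
drive_tool:
  rows: [0,0,0,0,0,0.05,0.5,0,0,0,0,0,0,1,0,0,0,0,0,0,1,0,0,0,0,0,0,1,0,0,0,0,0,0,1,0,0,0,0,0,0,1]
  newtons: 100

```text
clock: 4.15
tool_pos: [443.0, -252.2, 9.8]
tcp_rot: [3.141, 0.0, 1.431]
force: [0.1, 1.6, 5.0]
gripper_width: 12.2
grasp_force: 98.3
```

Emit:
drive_tool:
  rows: [0,0,0,0,0,-0.3,1,0,0,0,0,0,-0.7,1,0,0,0,0,0,-1,1,0,0,0,0,0,-1,1,0,0,0,0,0,-1,1,0,0,0,0,0,-1,1,0,0,0,0,0,-1,1,0,0,0,0,0,-0.3,1,0,0,0,0,0,0,1]

```text
clock: 5.28
tool_pos: [442.4, -252.0, 198.0]
tcp_rot: [3.142, -0.0, 1.431]
force: [-0.2, -0.0, -2.8]
gripper_width: 12.6
grasp_force: 97.6
```

Emit:
drive_tool:
  rows: [0,0,0,0.5,-0.05,0,1,0,0,0,0.8,-0.08,0,1,0,0,0,0.95,-0.08,0,1,0,0,0,0.95,-0.08,0,1,0,0,0,0.95,-0.08,0,1,0,0,0,0.95,-0.08,0,1,0,0,0,0.95,-0.08,0,1,0,0,0,0.95,-0.08,0,1,0,0,0,0.95,-0.08,0,1,0,0,0,0.95,-0.08,0,1,0,0,0,0.95,-0.08,0,1,0,0,0,0.4,-0.05,0,1]

```text
clock: 6.78
tool_pos: [457.0, 57.9, 196.8]
tcp_rot: [-3.138, 0.0, 1.433]
force: [-0.0, -0.7, -2.4]
gripper_width: 12.3
grasp_force: 97.6
```

Emit:
drive_tool:
  rows: [0,0,0,0,0,0,1,0,0,0,0,0,0,1]

```text
clock: 7.02
tool_pos: [458.3, 55.6, 197.9]
tcp_rot: [-3.141, 0.001, 1.431]
force: [-0.4, -0.4, -3.2]
gripper_width: 12.2
grasp_force: 97.6
```

```bash
python3 - <<'E'
from h import *
s=ctrl.state(); c=ctrl.calibration("wrist"); im=ctrl.capture("wrist")[:,:,::-1]; cv2.imwrite("pics/w2.png",im)
print(s["tool_pos"],s["tcp_rot"],s["force"],s["wrist_torque"],s["gripper_width"])
np.save("c2.npy",c["pose"])
E
```

```text
[458.32301551  55.60044929 197.87600479] [-3.14078341e+00  7.11497630e-04  1.43094768e+00] [-0.41342144 -0.42900596 -3.24748167] [ 0.01980546  0.00335662 -0.01615709] 12.225920515083653
```

View pics/w2.png

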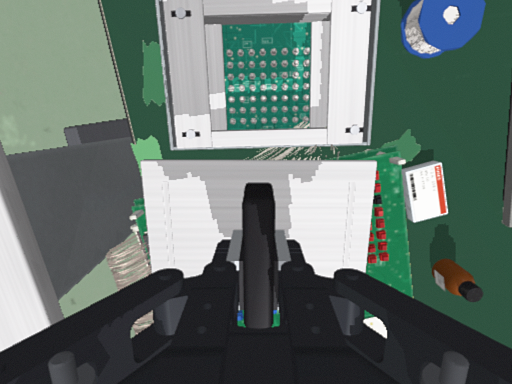

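```bash
python3 - <<'E'
import cv2
im=cv2.imread("pics/w2.png")[0:190,130:400]
cv2.imwrite("pics/w2c.png",cv2.resize(im,None,fx=2.95,fy=2.95,interpolation=cv2.INTER_CUBIC))
E
```

```text
(no output)
```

View pics/w2c.png

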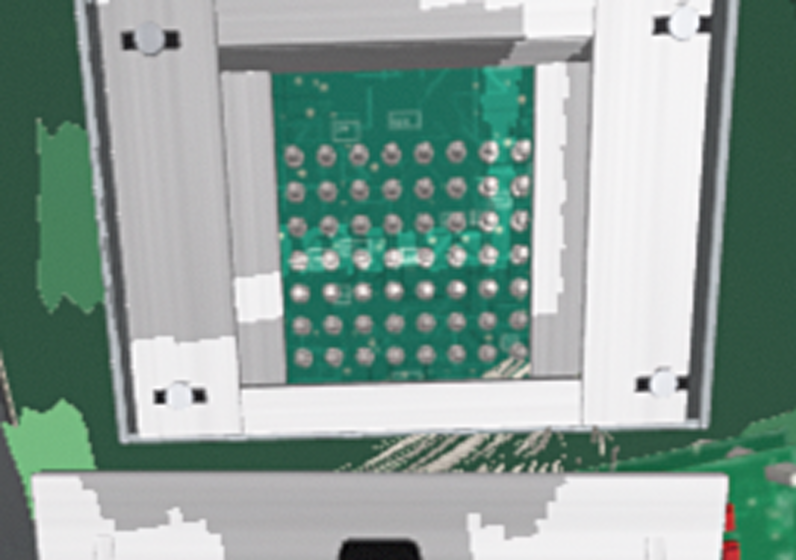

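```bash
python3 - <<'E'
from h import *
c=dict(ctrl.calibration("wrist")); c["pose"]=np.load("c2.npy")
f=lambda a,z: np.array([onz(c,u/2.95+130,v/2.95,z) for u,v in a])
A=R.from_euler("xyz",[np.pi,0,1.431]); tcp=np.array([458.3,55.6,197.9])
O=f([(240,384),(581,381),(594,38),(217,38)],70); print("open\n",O.round(1),O.mean(0).round(1))
for i in range(4): d=O[(i+1)%4]-O[i]; print(np.hypot(*d[:2]).round(1),np.arctan2(d[1],d[0]).round(3))
print("case outer near",f([(125,440),(708,428)],66).round(1))
P=f([(33,475),(728,474)],192); print("panel",P.round(1)); d=P[1]-P[0]; print(np.hypot(*d[:2]),np.arctan2(d[1],d[0]))
for n,X in(("open",O),("panel",P),("case",f([(125,440),(708,428)],66))): print(n,A.inv().apply(X-tcp).round(1))
E
```

```text
open
 [[424.1 115.4  70. ]
 [526.9 101.9  70. ]
 [537.9 193.7  70. ]
 [434.7 208.3  70. ]] [480.9 154.8  70. ]
103.7 -0.131
92.5 1.452
104.2 3.001
93.5 -1.684
case outer near [[384.6 103.5  66. ]
 [565.9  81.8  66. ]]
panel [[405.7 107.5 192. ]
 [524.2  91.  192. ]]
119.6219157261718 -0.13820273275218792
open [[ 54.5 -42.2 127.9]
 [ 55.4  61.5 127.9]
 [147.8  59.5 127.9]
 [147.9 -44.7 127.9]]
panel [[ 44.1 -59.3   5.9]
 [ 44.3  60.3   5.9]]
case [[ 37.2 -79.6 131.9]
 [ 40.9 102.9 131.9]]
```

```bash
cat >> h.py <<'E'
H=np.array([480.9,154.8]); PSI=1.445; EX=np.array([np.sin(PSI),-np.cos(PSI)]); EY=np.array([np.cos(PSI),np.sin(PSI)])
def tcp(blx,blz,deg):
    """TCP for bottom strip-end corner at hatch x, world z, tipped deg"""
    t=np.radians(deg); x,z=-59.5,-9.9
    h=blx-(x*np.cos(t)-z*np.sin(t)); Z=blz-(x*np.sin(t)+z*np.cos(t))
    return np.r_[H+EX*h+EY*-1.2,Z]
def tip(deg=None):
    s=ctrl.state(); M=R.from_euler("xyz",s["tcp_rot"]).as_matrix(); p=s["tool_pos"]
    for o in((0,-59.5,9.9),(0,-59.5,5.9),(0,60.5,9.9)):
        q=p+M@np.array(o); print("hatch x,y,z",((q[:2]-H)@EX).round(1),((q[:2]-H)@EY+1.2).round(1),q[2].round(1))
    print("tilt",np.degrees(np.arcsin(M[:2,2]@EX)).round(2),"force hatch",(s["force"][:2]@EX).round(1),(s["force"][:2]@EY).round(1),s["force"][2].round(1),"t",s["clock"])
def step(dx,dz,ddeg=0):
    """one row from the present tilt: shift dx,dz mm (hatch), turn ddeg about the tip"""
    pass
E
python3 -c "
from h import *
a=tcp(-42,100,18);print(a,tcp(-42,50.5,18));tip()
plan(a,PSI,6,-np.radians(18))"
```

```text
[492.18693857 152.16304943 127.80197068] [492.18693857 152.16304943  78.30197068]
hatch x,y,z -69.3 -99.3 188.1
hatch x,y,z -69.3 -99.3 192.1
hatch x,y,z 50.7 -101.1 188.1
tilt -0.03 force hatch -0.3 -0.2 -2.6 t 7.075
[-0.38, 0.0, -0.02, 0.56, 0.11, 0.39]
[-0.38, 0.0, -0.02, 0.56, 0.09, 0.4]
[-0.38, 0.0, -0.02, 0.56, 0.07, 0.4]
[-0.38, 0.0, -0.02, 0.56, 0.05, 0.4]
[-0.38, 0.0, -0.02, 0.56, 0.03, 0.41]
[-0.38, 0.0, -0.02, 0.56, 0.01, 0.41]
```

Emit:
drive_tool:
  rows: [-0.38,0,-0.02,0.56,0.1,0.4,1,-0.38,0,-0.02,0.56,0.09,0.4,1,-0.38,0,-0.02,0.56,0.07,0.4,1,-0.38,0,-0.02,0.56,0.05,0.4,1,-0.38,0,-0.02,0.56,0.03,0.4,1,-0.38,0,-0.02,0.56,0.01,0.4,1,0,0,0,0,0,0,1,0,0,0,0,0,0,1]

```text
clock: 8.07
tool_pos: [492.0, 152.7, 128.3]
tcp_rot: [2.824, 0.003, 1.447]
force: [0.2, -0.0, -2.6]
gripper_width: 11.8
grasp_force: 97.8
```

```bash
python3 -c "
from h import *
tip();plan(tcp(-42,50.5,18),PSI,4,-np.radians(18))
c=ctrl.calibration('wrist');np.save('c3.npy',c['pose']);im=ctrl.capture('wrist')[:,:,::-1];cv2.imwrite('pics/w3.png',im)
im=ctrl.capture('scene')[:,:,::-1];cv2.imwrite('pics/s3.png',cv2.resize(im[140:290,130:330],None,fx=4,fy=4,interpolation=2))"
```

```text
hatch x,y,z -42.1 0.3 100.3
hatch x,y,z -43.4 0.3 104.1
hatch x,y,z 71.9 0.6 137.8
tilt 18.21 force hatch 0.2 0.0 -2.6 t 8.075
[0.01, 0.0, 0.0, -0.0, -0.13, 0.4]
[0.01, 0.0, 0.0, -0.0, -0.13, 0.4]
[0.01, 0.0, 0.0, -0.0, -0.13, 0.4]
[0.01, 0.0, 0.0, -0.0, -0.13, 0.4]
```

View pics/s3.png

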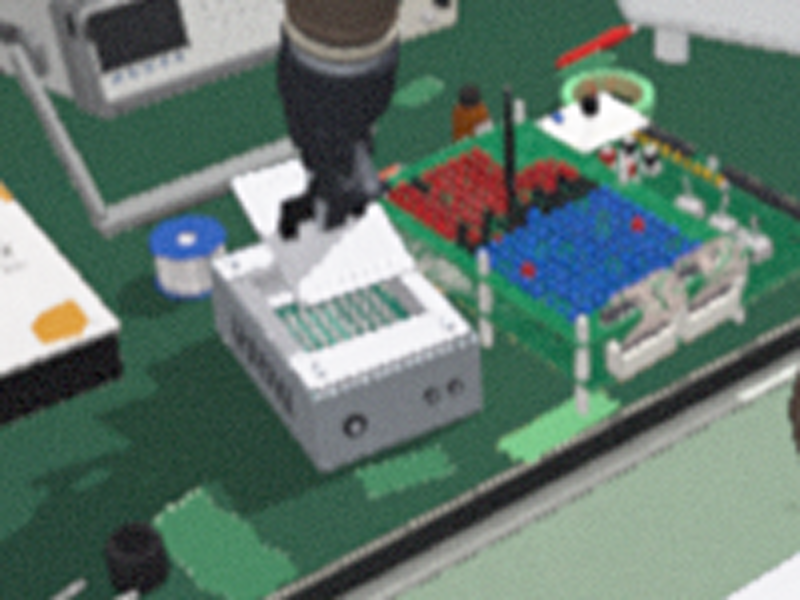

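Emit:
drive_tool:
  rows: [0,0,0,0,-0.13,0.4,1,0,0,0,0,-0.13,0.4,1,0,0,0,0,-0.05,0.15,1,0,0,0,0,0,0,1]

```text
clock: 8.68
tool_pos: [491.1, 153.1, 97.0]
tcp_rot: [2.825, 0.004, 1.448]
force: [-0.6, -0.5, -3.2]
gripper_width: 12.2
grasp_force: 97.8
```

Emit:
drive_tool:
  rows: [0,0,0,0,-0.03,0.1,1,0,0,0,0,-0.03,0.1,1,0,0,0,0,0,0,1]

```text
clock: 9.05
tool_pos: [491.8, 153.3, 91.6]
tcp_rot: [2.824, 0.003, 1.448]
force: [-0.5, 0.1, -2.6]
gripper_width: 12.1
grasp_force: 97.8
```

Emit:
drive_tool:
  rows: [0,0,0,-0.02,-0.04,0.12,1,0,0,0,0,-0.04,0.12,1,0,0,0,0,0,0,1]

```text
clock: 9.43
tool_pos: [491.4, 152.5, 83.6]
tcp_rot: [2.824, 0.003, 1.448]
force: [0.1, -0.4, -1.6]
gripper_width: 12.6
grasp_force: 97.8
```

Emit:
drive_tool:
  rows: [0,0,0,0,-0.03,0.1,1,0,0,0,0,-0.02,0.08,1,0,0,0,0,0,0,1]

```text
clock: 9.8
tool_pos: [491.9, 152.5, 78.2]
tcp_rot: [2.824, 0.003, 1.448]
force: [0.3, 0.5, -1.4]
gripper_width: 12.0
grasp_force: 97.8
```

```bash
python3 -c "
from h import *
tip()"
```

```text
hatch x,y,z -42.2 0.1 50.2
hatch x,y,z -43.5 0.1 54.0
hatch x,y,z 71.8 0.5 87.7
tilt 18.2 force hatch 0.2 0.5 -1.4 t 9.8
```

Emit:
drive_tool:
  rows: [0,0,0,0,-0.09,-0.047,1,0,0,0,0,-0.095,-0.031,1,0,0,0,0,-0.095,-0.031,1,0,0,0,0,0,0,1]

```text
clock: 10.3
tool_pos: [482.8, 153.7, 79.0]
tcp_rot: [2.824, 0.003, 1.448]
force: [-0.3, -0.3, -2.2]
gripper_width: 12.0
grasp_force: 97.8
```

Emit:
drive_tool:
  rows: [0,0,0,0,-0.063,-0.021,1,0,0,0,0,0,0,1]

```text
clock: 10.55
tool_pos: [481.1, 154.0, 79.0]
tcp_rot: [2.823, 0.003, 1.448]
force: [1.0, -0.4, -3.0]
gripper_width: 12.6
grasp_force: 97.8
```

Emit:
drive_tool:
  rows: [0,0,0,0,-0.063,-0.021,1,0,0,0,0,0,0,1]

```text
clock: 10.8
tool_pos: [479.1, 154.2, 79.0]
tcp_rot: [2.824, 0.003, 1.448]
force: [0.2, 0.4, -1.5]
gripper_width: 12.3
grasp_force: 97.8
```

Emit:
drive_tool:
  rows: [0,0,0,0,-0.063,-0.021,1,0,0,0,0,0,0,1]

```text
clock: 11.05
tool_pos: [477.1, 154.4, 79.0]
tcp_rot: [2.824, 0.003, 1.448]
force: [0.3, -0.4, -3.4]
gripper_width: 12.3
grasp_force: 97.8
```

```bash
python3 -c "
from h import *
tip()"
```

```text
hatch x,y,z -57.2 0.1 51.0
hatch x,y,z -58.4 0.1 54.8
hatch x,y,z 56.8 0.5 88.5
tilt 18.23 force hatch 0.4 -0.4 -3.4 t 11.05
```

Emit:
drive_tool:
  rows: [0,0,0,0,-0.048,-0.016,1,0,0,0,0,0,0,1]

```text
clock: 11.3
tool_pos: [476.5, 154.8, 79.5]
tcp_rot: [2.822, 0.002, 1.448]
force: [3.5, -0.6, -3.5]
gripper_width: 12.3
grasp_force: 97.6
```

Emit:
drive_tool:
  rows: [0,0,0,0,-0.048,-0.016,1,0,0,0,0,0,0,1]

```text
clock: 11.55
tool_pos: [475.1, 155.0, 79.6]
tcp_rot: [2.822, 0.002, 1.448]
force: [3.2, -0.7, -3.0]
gripper_width: 12.3
grasp_force: 97.5
```

Emit:
drive_tool:
  rows: [0,0,0,0,-0.048,-0.016,1,0,0,0,0,0,0,1]

```text
clock: 11.8
tool_pos: [473.4, 155.2, 79.5]
tcp_rot: [2.822, 0.002, 1.448]
force: [3.5, -1.3, -2.8]
gripper_width: 12.4
grasp_force: 97.6
```

Emit:
drive_tool:
  rows: [0,0,0,0,-0.048,-0.016,1,0,0,0,0,0,0,1]

```text
clock: 12.05
tool_pos: [471.8, 155.4, 79.5]
tcp_rot: [2.822, 0.002, 1.448]
force: [4.5, -1.7, -3.2]
gripper_width: 12.4
grasp_force: 97.6
```

Emit:
drive_tool:
  rows: [0,0,0,0,-0.048,-0.016,1,0,0,0,0,0,0,1]

```text
clock: 12.3
tool_pos: [470.5, 155.6, 79.5]
tcp_rot: [2.822, 0.002, 1.448]
force: [5.0, -1.6, -1.9]
gripper_width: 12.2
grasp_force: 97.6
```

```bash
python3 -c "
from h import *
tip()"
```

```text
hatch x,y,z -63.8 0.5 51.4
hatch x,y,z -65.1 0.5 55.2
hatch x,y,z 50.1 0.9 89.2
tilt 18.32 force hatch 5.2 -1.0 -1.9 t 12.3
```

Emit:
drive_tool:
  rows: [0,0,0,0,-0.048,-0.016,1,0,0,0,0,0,0,1]

```text
clock: 12.55
tool_pos: [469.1, 155.8, 79.6]
tcp_rot: [2.821, 0.002, 1.448]
force: [5.1, -0.8, -4.0]
gripper_width: 12.4
grasp_force: 97.5
```

Emit:
drive_tool:
  rows: [0,0,0,0,-0.048,-0.016,1,0,0,0,0,0,0,1]

```text
clock: 12.8
tool_pos: [467.8, 156.0, 79.7]
tcp_rot: [2.821, 0.002, 1.449]
force: [5.8, -1.6, -4.6]
gripper_width: 12.3
grasp_force: 97.5
```

Emit:
drive_tool:
  rows: [0,0,0,0,-0.024,-0.008,1,0,0,0,0,0,0,1]

```text
clock: 13.05
tool_pos: [467.2, 156.1, 79.7]
tcp_rot: [2.821, 0.002, 1.449]
force: [6.2, -2.4, -3.9]
gripper_width: 11.8
grasp_force: 97.5
```

```bash
python3 -c "
from h import *
tip()"
```

```text
hatch x,y,z -67.1 0.5 51.6
hatch x,y,z -68.4 0.5 55.4
hatch x,y,z 46.8 1.0 89.4
tilt 18.37 force hatch 6.5 -1.6 -3.9 t 13.05
```

Emit:
drive_tool:
  rows: [0,0,0,0,-0.024,-0.008,1,0,0,0,0,0,0,1]

```text
clock: 13.3
tool_pos: [466.5, 156.2, 79.8]
tcp_rot: [2.821, 0.002, 1.449]
force: [6.3, -2.1, -4.1]
gripper_width: 12.1
grasp_force: 97.5
```

Emit:
drive_tool:
  rows: [0,0,0,0,-0.024,-0.008,1,0,0,0,0,0,0,1]

```text
clock: 13.55
tool_pos: [465.8, 156.3, 79.8]
tcp_rot: [2.821, 0.002, 1.449]
force: [7.6, -2.1, -4.6]
gripper_width: 12.3
grasp_force: 97.5
```

```bash
python3 -c "
from h import *
tip()"
```

```text
hatch x,y,z -68.5 0.5 51.6
hatch x,y,z -69.7 0.5 55.4
hatch x,y,z 45.4 1.0 89.5
tilt 18.4 force hatch 7.8 -1.2 -4.6 t 13.55
```

Emit:
drive_tool:
  rows: [0,0,0,0,-0.024,-0.008,1,0,0,0,0,0,0,1]

```text
clock: 13.8
tool_pos: [465.2, 156.4, 79.8]
tcp_rot: [2.82, 0.002, 1.449]
force: [7.9, -3.5, -5.3]
gripper_width: 12.2
grasp_force: 97.5
```

Emit:
drive_tool:
  rows: [0,0,0,0,-0.024,-0.008,1,0,0,0,0,0,0,1]

```text
clock: 14.05
tool_pos: [464.9, 156.5, 80.0]
tcp_rot: [2.819, 0.002, 1.449]
force: [8.4, -2.8, -5.5]
gripper_width: 12.3
grasp_force: 97.5
```

```bash
python3 -c "
from h import *
tip()"
```

```text
hatch x,y,z -69.3 0.6 51.8
hatch x,y,z -70.6 0.6 55.6
hatch x,y,z 44.5 1.1 89.8
tilt 18.46 force hatch 8.7 -1.7 -5.5 t 14.05
```

Emit:
drive_tool:
  rows: [0,0,0,0,-0.024,-0.008,1,0,0,0,0,0,0,1]

```text
clock: 14.3
tool_pos: [464.8, 156.6, 80.2]
tcp_rot: [2.818, 0.002, 1.45]
force: [10.5, -4.7, -6.9]
gripper_width: 12.4
grasp_force: 97.5
```

Emit:
drive_tool:
  rows: [0,0,0,0,-0.024,-0.008,1,0,0,0,0,0,0,1]

```text
clock: 14.55
tool_pos: [464.6, 156.6, 80.5]
tcp_rot: [2.817, 0.002, 1.45]
force: [10.9, -4.3, -8.4]
gripper_width: 12.6
grasp_force: 97.5
```

```bash
python3 -c "
from h import *
tip()"
```

```text
hatch x,y,z -69.6 0.7 52.1
hatch x,y,z -70.9 0.7 55.9
hatch x,y,z 44.1 1.3 90.4
tilt 18.59 force hatch 11.4 -2.9 -8.4 t 14.55
```

Emit:
drive_tool:
  rows: [0.28,0,0,-0.02,0.007,0.08,1,0.28,0,0,0,0.007,0.08,1,0,0,0,0,0,0,1]

```text
clock: 14.92
tool_pos: [466.8, 156.2, 76.1]
tcp_rot: [2.895, 0.0, 1.448]
force: [9.3, -1.6, -3.5]
gripper_width: 12.4
grasp_force: 98.7
```

```bash
python3 -c "
from h import *
tip()"
```

```text
hatch x,y,z -69.4 0.6 52.0
hatch x,y,z -70.4 0.6 55.9
hatch x,y,z 47.0 1.0 81.3
tilt 14.11 force hatch 9.5 -0.4 -3.5 t 14.925
```

Emit:
drive_tool:
  rows: [0.28,0,0,0,0.003,0.08,1,0.28,0,0,0,0.003,0.08,1,0,0,0,0,0,0,1]

```text
clock: 15.3
tool_pos: [468.4, 156.0, 71.6]
tcp_rot: [2.973, 0.0, 1.448]
force: [7.1, -1.7, -1.9]
gripper_width: 12.3
grasp_force: 98.9
```

```bash
python3 -c "
from h import *
tip()"
```

```text
hatch x,y,z -69.5 0.6 51.8
hatch x,y,z -70.2 0.6 55.7
hatch x,y,z 48.8 1.0 72.0
tilt 9.68 force hatch 7.2 -0.8 -1.9 t 15.3
```

Emit:
drive_tool:
  rows: [0,0,0,0,-0.04,-0.006,1,0,0,0,0,0,0,1,0.2,0,0,0,0.004,0.057,1,0,0,0,0,0,0,1]

```text
clock: 15.8
tool_pos: [468.6, 156.1, 70.3]
tcp_rot: [2.998, -0.0, 1.449]
force: [9.8, -2.8, -3.5]
gripper_width: 12.4
grasp_force: 98.7
```

```bash
python3 -c "
from h import *
tip()"
```

```text
hatch x,y,z -69.8 0.7 51.9
hatch x,y,z -70.4 0.7 55.9
hatch x,y,z 48.9 1.2 69.1
tilt 8.24 force hatch 10.0 -1.6 -3.5 t 15.8
```

Emit:
drive_tool:
  rows: [0.2,0,0,-0.02,0.006,0.057,1,0,0,0,0,0,0,1]

```text
clock: 16.05
tool_pos: [469.1, 155.8, 68.6]
tcp_rot: [3.025, -0.001, 1.448]
force: [9.0, -0.4, -2.2]
gripper_width: 12.1
grasp_force: 98.8
```

Emit:
drive_tool:
  rows: [0.2,0,0,0,0.004,0.057,1,0,0,0,0,0,0,1]

```text
clock: 16.3
tool_pos: [469.5, 155.8, 66.9]
tcp_rot: [3.053, -0.001, 1.448]
force: [8.2, -0.6, -1.8]
gripper_width: 12.2
grasp_force: 98.9
```

```bash
python3 -c "
from h import *
tip()"
```

```text
hatch x,y,z -69.8 0.6 51.8
hatch x,y,z -70.2 0.6 55.8
hatch x,y,z 49.7 1.0 62.4
tilt 5.07 force hatch 8.2 0.4 -1.8 t 16.3
```

Emit:
drive_tool:
  rows: [0.2,0,0,0,-0.02,0.055,1,0,0,0,0,0,0,1]

```text
clock: 16.55
tool_pos: [469.7, 155.8, 65.4]
tcp_rot: [3.08, -0.001, 1.449]
force: [9.6, -1.2, -2.4]
gripper_width: 12.3
grasp_force: 99.0
```

Emit:
drive_tool:
  rows: [0.2,0,0,0,0,0.056,1,0,0,0,0,0,0,1]

```text
clock: 16.8
tool_pos: [470.0, 155.8, 63.7]
tcp_rot: [3.107, -0.001, 1.449]
force: [10.1, -1.6, -1.9]
gripper_width: 12.4
grasp_force: 99.1
```

Emit:
drive_tool:
  rows: [0.2,0,0,0,0.004,0.056,1,0,0,0,0,0,0,1]

```text
clock: 17.05
tool_pos: [470.3, 155.8, 62.0]
tcp_rot: [3.135, -0.001, 1.448]
force: [9.4, -0.5, -1.3]
gripper_width: 12.2
grasp_force: 99.2
```

```bash
python3 -c "
from h import *
tip()"
```

```text
hatch x,y,z -70.1 0.7 51.7
hatch x,y,z -70.1 0.7 55.7
hatch x,y,z 49.9 1.1 52.6
tilt 0.4 force hatch 9.4 0.7 -1.3 t 17.05
```

Emit:
drive_tool:
  rows: [0.05,0,0,-0.02,0.08,0.01,1,0,0,0,0,0.08,0,1,0,0,0,0,0.08,0,1,0,0,0,0,0,0,1]

```text
clock: 17.55
tool_pos: [474.5, 154.7, 60.9]
tcp_rot: [-3.136, -0.001, 1.447]
force: [6.1, 1.9, -0.3]
gripper_width: 12.4
grasp_force: 99.3
```

Emit:
drive_tool:
  rows: [0,0,0,0,0.06,0.02,1,0,0,0,0,0,0,1]

```text
clock: 17.8
tool_pos: [475.7, 154.3, 60.1]
tcp_rot: [-3.135, -0.0, 1.447]
force: [5.6, 1.6, -0.7]
gripper_width: 12.0
grasp_force: 99.3
```

```bash
python3 -c "
from h import *
tip()"
```

```text
hatch x,y,z -64.7 -0.1 50.6
hatch x,y,z -64.7 -0.1 54.6
hatch x,y,z 55.3 0.2 49.8
tilt -0.39 force hatch 5.4 2.3 -0.7 t 17.8
```

Emit:
drive_tool:
  rows: [-0.05,0,0,0,0.05,0,1,0,0,0,0,0,0,1]

```text
clock: 18.05
tool_pos: [476.4, 154.0, 59.9]
tcp_rot: [-3.14, 0.0, 1.447]
force: [5.6, 1.4, -0.8]
gripper_width: 12.5
grasp_force: 99.3
```

Emit:
drive_tool:
  rows: [0,0,0,0,0.05,0,1,0,0,0,0,0,0,1]

```text
clock: 18.3
tool_pos: [477.2, 153.5, 59.4]
tcp_rot: [-3.139, 0.001, 1.447]
force: [5.0, 0.6, -0.9]
gripper_width: 12.4
grasp_force: 99.3
```

Emit:
drive_tool:
  rows: [0,0,0,0,0.05,0,1,0,0,0,0,0,0,1]

```text
clock: 18.55
tool_pos: [478.0, 153.0, 59.1]
tcp_rot: [-3.137, 0.002, 1.447]
force: [4.3, 1.8, -1.2]
gripper_width: 12.5
grasp_force: 99.2
```

```bash
python3 -c "
from h import *
tip()"
```

```text
hatch x,y,z -62.2 -1.1 49.4
hatch x,y,z -62.2 -1.1 53.4
hatch x,y,z 57.8 -0.8 48.9
tilt -0.25 force hatch 4.1 2.3 -1.2 t 18.55
```

Emit:
drive_tool:
  rows: [0,0,0,0.04,0.05,0,1,0,0,0,0,0,0,1]

```text
clock: 18.8
tool_pos: [478.8, 153.3, 58.8]
tcp_rot: [-3.136, 0.004, 1.448]
force: [4.3, -0.5, -0.4]
gripper_width: 12.0
grasp_force: 99.1
```

Emit:
drive_tool:
  rows: [0,0,0,0.02,0.05,0,1,0,0,0,0,0,0,1]

```text
clock: 19.05
tool_pos: [480.0, 153.5, 58.5]
tcp_rot: [-3.135, 0.004, 1.448]
force: [3.9, -1.7, -2.4]
gripper_width: 12.1
grasp_force: 99.1
```

```bash
python3 -c "
from h import *
tip()"
```

```text
hatch x,y,z -60.3 -0.5 49.0
hatch x,y,z -60.3 -0.5 53.0
hatch x,y,z 59.7 -0.1 48.2
tilt -0.39 force hatch 4.1 -1.2 -2.4 t 19.05
```

Emit:
drive_tool:
  rows: [-0.05,0,0,0,0.04,0.02,1,0,0,0,0,0,0,1]

```text
clock: 19.3
tool_pos: [480.1, 153.5, 57.9]
tcp_rot: [-3.14, 0.004, 1.448]
force: [-1.3, -2.8, 1.2]
gripper_width: 12.3
grasp_force: 99.6
```

Emit:
drive_tool:
  rows: [0,0,0,0,0.04,0.03,1,0,0,0,0,0,0,1]

```text
clock: 19.55
tool_pos: [480.1, 153.5, 57.7]
tcp_rot: [-3.136, 0.004, 1.447]
force: [-6.1, -2.4, 10.6]
gripper_width: 12.4
grasp_force: 100.9
```

```bash
python3 -c "
from h import *
tip()"
```

```text
hatch x,y,z -60.2 -0.4 48.1
hatch x,y,z -60.2 -0.4 52.1
hatch x,y,z 59.8 -0.1 47.5
tilt -0.29 force hatch -5.8 -3.2 10.6 t 19.55
```

Emit:
drive_tool:
  rows: [0,0,0,0,-0.04,-0.05,1,0,0,0,0,0,0,1]
  newtons: 40

```text
clock: 19.8
tool_pos: [480.2, 153.6, 58.2]
tcp_rot: [-3.14, 0.004, 1.448]
force: [-2.5, -2.0, -1.7]
gripper_width: 12.5
grasp_force: 99.1
```

Emit:
drive_tool:
  rows: [0,0,0,0,0,0,0.7,0,0,0,0,0,0,0.6,0,0,0,0,0,0,0.5,0,0,0,0,0,0,0.5,0,0,0,0,0,0,0.5]

```text
clock: 20.42
tool_pos: [481.8, 153.9, 59.0]
tcp_rot: [3.14, 0.002, 1.448]
force: [-0.2, 0.5, 0.1]
gripper_width: 42.8
grasp_force: 0.0
```

Released; retreat straight up and look.

Emit:
drive_tool:
  rows: [0,0,0,0,0,-0.2,0.5,0,0,0,0,0,-0.4,0.5,0,0,0,0,0,-0.8,0.5,0,0,0,0,0,-1,0.5,0,0,0,0,0,-1,0.5,0,0,0,0,0,-1,0.5,0,0,0,-0.8,0,-1,0.5,0,0,0,-1,0,0,0.5,0,0,0,-1,0,0,0.5,0,0,0,0,0,0,0.5,0,0,0,0,0,0,0.5]

```text
clock: 21.8
tool_pos: [471.5, 71.3, 221.7]
tcp_rot: [3.139, 0.002, 1.447]
force: [-0.6, -1.2, 0.6]
gripper_width: 42.7
grasp_force: 0.0
```

```bash
python3 -c "
from h import *
im=ctrl.capture('wrist')[:,:,::-1];a=cv2.resize(im[0:260,100:420],None,fx=1.8,fy=1.8)
cv2.imwrite('pics/w4.png',a)"
```

```text
(no output)
```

View pics/w4.png

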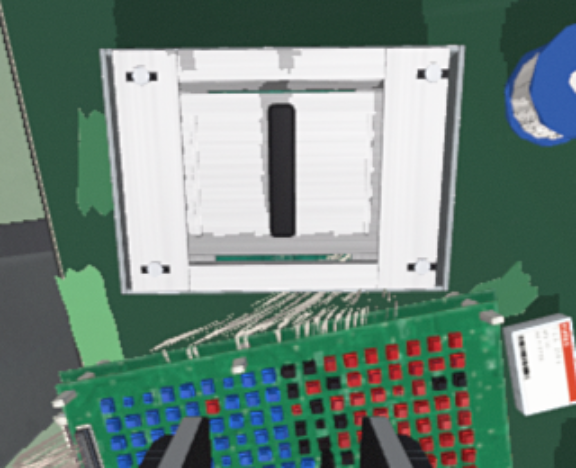

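The panel lies flat in the opening. Its bar is at (282,170), midway between the lips at columns 183 and 382, and both panel ends are hidden under the lips. The reel and fuse box in view look undisturbed.

```bash
python3 -c "
from rig import ctrl
print(ctrl.close_job())"
```

```text
the job is handed in; nothing more can be done
None
```

The panel is seated flat under both lips and released. The job was handed in at about 22 s with the arm clear; the highest force I read was about 14 N with the panel tipped and about 13 N overall.

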